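# Unlock the tip-out tray and empty the rosettes into the bin

## Task

Unlock the carver's tip-out tray: press the sprung orange knob fully down, keep it down while turning it clockwise to the end, and let it spring back up in the open notch. Then tip the tray up (it has a red bar handle) until all five carved rosettes have slid into the wooden bin, lower the tray gently until it lies flat again without letting it fall, and let go. Leave the lock open and leave the other things on the bench where they are.

Things in the scene. Friction and masses are not known exactly. Their poses are not given: they have to be found in the camera images.
- tipper: the fixed tip-out tray stand: wooden plinth 270 x 205 x 15 mm with the tray in the middle and a green lock stand on its +x side. Origin on the table below the middle of the tray; its own +y runs from the tray's handle towards the bin, its +x from the tray towards the lock knob, z up
- tray_handle (a point): middle of the red round bar handle of the aluminium tray: bar 12 mm in diameter, 100 mm long, parallel to the stand's x axis, 88 mm above the table when the tray is flat; the gap between bar and tray's end wall is 42 mm, with a thin side stay at each end of the bar. In the stand's frame it starts at (0, -138, 88) mm; free space below it
- tray_hinge (a point): middle of the tray's hinge axle, parallel to the stand's x axis, 80 mm above the table at the bin end; in the stand's frame (0, 90, 80) mm. The tray swings up about it. Handle bar 228 mm from the axle
- tilt_tray (a joint): tilt of the tray in rad: 0 = lying flat, grows as the handle end is raised, stops at 1.2. The deck is 128 mm wide inside, 180 mm long, its top 85 mm above the table; walls 22 mm high on three sides, open at the bin end. The tray weighs about 0.4 kg, falls if let go, and cannot be raised while the red lock arm lies over its steel tab
- knob_grip (a point): centre of the lock knob's orange bar grip, on its axis, 134.5 mm above the table when up; in the stand's frame at (135, -50) mm. Bar 50 mm long (this point's x), 14 wide, 25 high, on a black skirt 60 mm in diameter whose top is 12.5 mm below this point. A green guard stands on the far side of the skirt, 34 to 50 mm from the axis, its top level with the skirt
- lock_turn (a joint): turn of the lock knob in rad: about 0 = locked (red arm lies over the tray's tab), grows clockwise seen from above; end stop at 1.25 = open notch. Turns only while the knob is held pressed at least 8 mm
- lock_knob (a joint): how far the lock knob is pressed down, in m: 0 = up, 0.010 = bottom. Its spring takes about 5 N to start and 11 N to hold at the bottom. It comes up again only in the locked or the open notch; in between a catch keeps it down
- bin: fixed open wooden bin, 190 mm (own x) by 170 mm (own y) by 60 mm high, walls 6 mm, under the open end of the tray; origin at the centre of its underside
- rosette1: freshly carved wooden rosette, round disc 34 mm in diameter and 14 mm high with a flower of beads on top, 15 g; origin at the centre of its underside, z along its axis. All five start loose on the tray's deck
- rosette2: freshly carved wooden rosette, round disc 34 mm in diameter and 14 mm high with a flower of beads on top, 15 g; origin at the centre of its underside, z along its axis. All five start loose on the tray's deck
- rosette3: freshly carved wooden rosette, round disc 34 mm in diameter and 14 mm high with a flower of beads on top, 15 g; origin at the centre of its underside, z along its axis. All five start loose on the tray's deck
- rosette4: freshly carved wooden rosette, round disc 34 mm in diameter and 14 mm high with a flower of beads on top, 15 g; origin at the centre of its underside, z along its axis. All five start loose on the tray's deck
- rosette5: freshly carved wooden rosette, round disc 34 mm in diameter and 14 mm high with a flower of beads on top, 15 g; origin at the centre of its underside, z along its axis. All five start loose on the tray's deck
- gouge1: bystander: carving gouge, about 220 mm long, 27 mm thick, lying on the bench beside the lock stand
- gouge2: bystander: another gouge like it, next to the first
- sample: bystander: carved sample plaque, 110 x 50 x 23 mm, lying beyond the handle end of the tray
- wax_tin: bystander: white wax tin, 60 mm in diameter, 45 mm high, near the lock stand
- glue: bystander: glue bottle, 56 mm in diameter, 150 mm high, beyond the bin
- mallet: bystander: black carver's mallet, 240 mm long, 60 mm thick, lying beside the bin
- offcut: bystander: dark wood offcut, 130 x 40 x 42 mm, towards the vice at the side

How it is judged:
On the way, in this order (a step that is already met when the one before it is completed fails the run):
1. the lock knob has been turned to the open notch and has sprung back up (value of joint lock_turn above 1.08 rad and value of joint lock_knob below 0.0025 m), for 0.2 s.
2. the tray is tipped up past about 30 degrees (value of joint tilt_tray above 0.55 rad), for 0.2 s.
At the end, for the whole second after the job is handed in: the lock knob is in the open notch (turned more than 1.08 rad) and up (pressed less than 2.5 mm), the tray lies flat (tilt below 0.04 rad), all five rosettes lie at rest inside the bin, and every bystander is within 30 mm of where it started (all of step 1 and value of joint tilt_tray below 0.04 rad and x of rosette1 in the frame of bin between -0.09 and 0.09 m and y of rosette1 in the frame of bin between -0.08 and 0.08 m and z of each of rosette1, rosette2, rosette3, rosette4, rosette5 in the frame of bin below 0.055 m and linear speed of each of rosette1, rosette2, rosette3, rosette4, rosette5 below 0.05 m/s and x of rosette2 in the frame of bin between -0.09 and 0.09 m and y of rosette2 in the frame of bin between -0.08 and 0.08 m and x of rosette3 in the frame of bin between -0.09 and 0.09 m and y of rosette3 in the frame of bin between -0.08 and 0.08 m and x of rosette4 in the frame of bin between -0.09 and 0.09 m and y of rosette4 in the frame of bin between -0.08 and 0.08 m and x of rosette5 in the frame of bin between -0.09 and 0.09 m and y of rosette5 in the frame of bin between -0.08 and 0.08 m and distance of each of gouge1, gouge2, sample, wax_tin, mallet, glue, offcut from where it was at the start of the episode below 0.03 m); the robot touches nothing.
It fails at once if the lock is forced round without being pressed down (value of joint lock_turn between 0.16 and 1 rad and value of joint lock_knob below 0.0045 m).
It fails at once if the tray is let fall (it drops faster than 3 rad/s) (velocity of joint tilt_tray below -3 rad/s).
It fails at once if a bystander is moved by more than 30 mm (distance of any of gouge1, gouge2, sample, wax_tin, mallet, glue, offcut from where it was at the start of the episode above 0.03 m).
It also fails if it takes over 64 s, if anything falls off the work surface, if the arm or the gripper's body presses on something with over 40 N, if the wrist force passes 120 N, or if a joint passes its speed limit or range.

## Robot

A 6-joint arm with a two-finger parallel gripper is mounted at the origin on the work surface. World frame = base frame: x ahead of the robot, y to its left, z up, the work surface at z = 0. Lengths are in m, angles in rad, forces in N, time in s.
With the tool pointing down it reaches from about 0.25 to 0.775 m from the base axis. Payload 8.9 kg.
Tool frame: the origin (TCP) lies at the very end of the fingers, on their centre line; the grasp point (between the pads) lies 19 mm behind it (env.tcp_to_grasp is the distance from the TCP to the grasp point, in m); z points along the fingers, y is the line along which they close (so a half turn about z gives the same grasp; the last joint's range is limited). The gripper opens to 85 mm and grips with 20 to 120 N. Pads are 22 mm wide; open, the fingers measure 114 mm over their backs; the gripper's body (76 mm by 85 mm) begins 54 mm behind the grasp point. The pads swing forward as they close: fully open they stand 13 mm farther back than shut.
Start: joints at [-1.479, 0.291, -0.153, 1.127, 0, 1.431], TCP at [0.12, -0.511, 0.231] pointing down, gripper open.
Joint ranges: [-2.52, 2.52], [-0.91, 1.74], [-1.3, 1.37], [-1.96, 2.02], [-1.52, 1.47], [-3.14, 3.14]. Speed limits (rad/s): [2.22, 2.22, 2.79, 3.14, 3.14, 3.14].

## Interface

Orientations are given as a unit quaternion [x, y, z, w].
In Python, from station import env gives the robot as it stands.
- The arm moves only by the tool jog_arm, never from a script. Its argument "series" is text: rows parted by semicolons, each of 7 numbers parted by spaces: the shift along the world's x, y, z in m, then the turn, a rotation vector about the world's x, y, z in degrees, then the opening, from 0 (shut) to 1 (fully open). In form: dx dy dz rx ry rz hand; .... A call has 1 to 8 rows; each row is the pose to reach, as a shift and turn from the pose commanded when the call began; what a row does not reach only later rows make up. A row lasts 1/10 s, in which the tool goes at most 50 mm and 8.59 degrees, less where a joint would pass 70% of its speed; a pose out of reach is approached as far as the arm can. A call with a gripper value outside its range is refused whole. The fingers move at their own pace and stop on an object; "squeeze" is the grip in N (left out, the last holds). Time passes only in rows, so rows that repeat a pose let the fingers close. It gives the time, the measured TCP pose, the force, the opening and the grip force at its end, in the units of the state.
- env.observe(): the state, without advancing time (a new reading comes with each control period).
- env.get_image(name): name is "scene" or "top"; returns (picture, depth): 384x512x3 uint8, blue, green, red; 384x512 float32, m along the optical axis (not along the pixel's ray), 0 where there is no reading.
- env.camera_info(name): a dict with "camera_matrix" (3x3 intrinsics, pixels), "world_to_cam" (4x4, takes a point from world to camera coordinates). Camera axes: x right, y up, looking along -z (the intrinsics and any distortion apply to the point x, -y, -z); pixel columns grow to the right and rows downward; lengths in m; the calibration is good to about 2 mm. A picture is of the moment at which its call begins. camera_info takes no time and is no camera call.
- env.sign_off(): hands the job in; it is judged then, once.
Trained networks look in the newest picture that a camera, given by its name, has taken for a name from the list of things; names that differ only in an ending like _2 or _b are one class to them, and where a whole thing is asked for, a point or a joint stands for the part that bears it (a point fixed in the world has none). Each returns a list of dicts, best first, with "confidence" (0 to 1); they miss things now and then, are a little off and sometimes report something else, mostly with a low value. They report only what shows in the picture. A call takes as long as a camera call.
- env.search_frame(camera, query): "centre" ([row, column] in pixels, amid what is visible of it).
- env.outline_of(camera, query): "region" (384x512 bool, what is visible of it) and "centre" ([row, column] in pixels, amid what is visible of it).
- env.landmark_of(camera, query): "centre" ([row, column] in pixels: a listed point, or the origin of a listed thing).
The state is a dict: "clock": time; "q": joint angles; "qd": joint speeds; "tau": joint torques, N m; "tcp_pos": TCP position; "ee_rot": TCP orientation; "force": force on the tool from outside, world axes, zero at the start; "wrist_torque": the same for the moment, N m; "width": finger opening in m; "grip_force": force on a finger pad.
Only numpy, scipy, OpenCV 4.12 (cv2) and the standard library are available. Lean on these libraries where they do the work, as an engineer would, in place of code of your own. Each camera call takes 0.05 s, during which the arm holds its last target. There are 200 camera calls.

## Working session

There is one attempt and no reset: what is moved stays moved. The work goes in short steps, Python scripts to look and compute and a tool call to move; the robot and the scene stay as the last step left them, time stands still between calls to the robot, and variables do not carry over. Pictures are saved under pics/ and viewed, at most 10 in all, crops included, and the job is handed in when it is done.

Besides the shell and the picture viewer there is one more tool, called after ">>>" as name(argument=value, ...) on one line, values as JSON. jog_arm: Moves the arm, as the interface text tells. Its arguments: {"type":"object","properties":{"series":{"type":"string"},"squeeze":{"type":"number"}},"required":["series"]}

```bash
mkdir -p pics; ls; cat > h.py <<'E'
import numpy as np, cv2
from station import env
def cam(n):
    c=env.camera_info(n); return np.array(c["camera_matrix"]),np.array(c["world_to_cam"]),c
def ray(n,rc):
    K,T,_=cam(n); d=np.linalg.inv(K)@[rc[1],rc[0],1]; d=np.array([d[0],-d[1],-d[2]])
    R=T[:3,:3]; return -R.T@T[:3,3], R.T@d
def at_depth(n,rc,z): o,d=ray(n,rc); return o+d*z
def at_z(n,rc,z): o,d=ray(n,rc); return o+d*(z-o[2])/d[2]
def tri(a,b):
    (o1,d1),(o2,d2)=ray("scene",a),ray("top",b)
    s=np.linalg.lstsq(np.c_[d1,-d2],o2-o1,rcond=None)[0]
    p,q=o1+s[0]*d1,o2+s[1]*d2; return (p+q)/2,np.linalg.norm(p-q)
def proj(n,p):
    K,T,_=cam(n); c=T[:3,:3]@p+T[:3,3]; u=K@[c[0],-c[1],-c[2]]; return u[:2]/u[2]
E
python3 - <<'E'
from h import *
np.set_printoptions(precision=3,suppress=True)
D={}
for n in("scene","top"):
    im,d=env.get_image(n); cv2.imwrite(f"pics/{n}0.png",im); D[n]=d
    print(n,cam(n)[2].keys())
for q in["tray_handle","tray_hinge","knob_grip","tipper","bin","wax_tin","glue","gouge1","mallet","sample"]:
    r={}
    for n in D:
        L=env.landmark_of(n,q)
        if L:
            c=L[0]["centre"];r[n]=c;z=D[n][int(c[0]),int(c[1])]
            print(q,n,np.array(c),L[0]["confidence"],at_depth(n,c,z))
    if len(r)==2: print("   tri",*tri(r["scene"],r["top"]))
s=env.observe();print(s["clock"],s["tcp_pos"],s["ee_rot"],s["force"],s["width"])
E
```

```text
pics
scene dict_keys(['camera_matrix', 'world_to_cam'])
top dict_keys(['camera_matrix', 'world_to_cam'])
tray_handle scene [183.8 209.5] 0.77 [ 0.483 -0.156  0.088]
tray_handle top [232.3 299.8] 0.87 [ 0.482 -0.157  0.095]
   tri [ 0.483 -0.157  0.087] 0.0016672191456785453
tray_hinge scene [179.  276.7] 0.69 [0.504 0.076 0.083]
tray_hinge top [229.4 219.6] 0.9 [0.489 0.062 0.082]
   tri [0.491 0.071 0.07 ] 0.016896517161999896
knob_grip scene [197.5 238. ] 0.48 [ 0.594 -0.077  0.119]
knob_grip top [178.  269.6] 0.77 [ 0.622 -0.073  0.143]
   tri [ 0.62  -0.077  0.148] 0.008995096322593219
tipper scene [195.9 249.3] 0.78 [ 0.499 -0.021  0.013]
bin scene [184.1 299.3] 0.79 [0.474 0.172 0.006]
bin top [230.9 185.3] 0.9 [0.489 0.167 0.008]
   tri [0.489 0.166 0.021] 0.0019306805938935792
wax_tin scene [243.5 271.1] 0.76 [ 0.742 -0.001  0.045]
wax_tin top [159.8 242.1] 0.64 [0.694 0.004 0.041]
   tri [ 0.706  0.008 -0.006] 0.0037385900114078694
glue scene [181.5 347.8] 0.84 [0.524 0.336 0.034]
gouge1 scene [238.7 182. ] 0.69 [ 0.629 -0.276 -0.   ]
gouge1 top [188.7 331.7] 0.78 [ 0.617 -0.259  0.012]
   tri [ 0.621 -0.27  -0.013] 0.013901448436564007
mallet scene [218.6 327.4] 0.89 [0.666 0.214 0.024]
mallet top [175.4 171.7] 0.68 [0.647 0.207 0.038]
   tri [0.654 0.216 0.008] 0.007530229252037814
sample scene [203.  176.2] 0.58 [ 0.485 -0.279  0.02 ]
sample top [249.9 339.1] 0.86 [ 0.439 -0.276  0.018]
   tri [ 0.441 -0.282 -0.028] 0.004507195233429021
1.1 [ 0.12  -0.511  0.231] [ 0.993  0.115 -0.    -0.   ] [-0.417 -0.526  0.107] 0.08552835336050117
```

View pics/scene0.png

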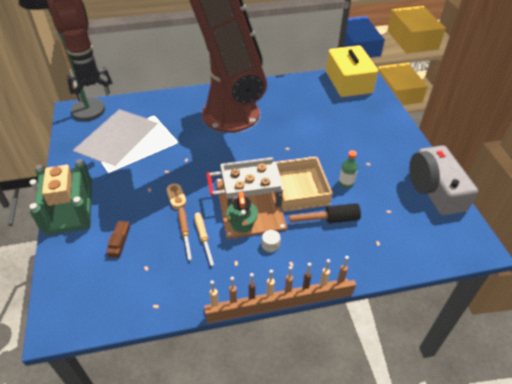

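View pics/top0.png

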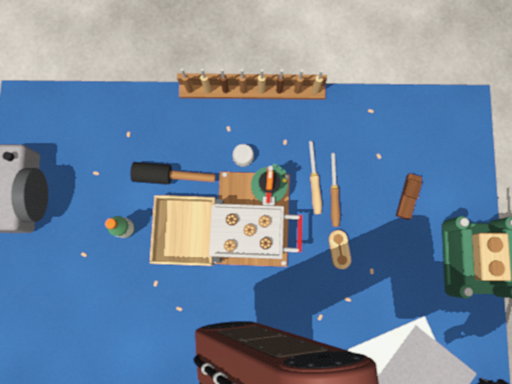

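The scene view shows the tray at about (250,180) px, the knob at (240,205) and the bin at (303,183). In the top view the handle is at (299,232), the orange knob at (270,180) and the bin at (183,231). The stand's axes lie close to the world axes. I'll refine the knob, handle and yaw next.

```bash
python3 - <<'E'
from h import *
np.set_printoptions(precision=4,suppress=True)
im={};dep={}
for n in("scene","top"): im[n],dep[n]=env.get_image(n)
for n,box in(("top",(150,280,205,320)),("scene",(150,245,195,300))):
    r0,r1,c0,c1=box; c=im[n][r0:r1,c0:c1]
    hsv=cv2.cvtColor(c,cv2.COLOR_BGR2HSV)
    H,S,V=[hsv[...,i].astype(int) for i in range(3)]
    for nm,m,z in(("red",((H<4)|(H>172))&(S>170)&(V>90),.088),("orange",(H>=5)&(H<=14)&(S>190)&(V>150),.147)):
        k,lab,st,cen=cv2.connectedComponentsWithStats(m.astype(np.uint8))
        for i in range(1,k):
            if st[i,4]<12: continue
            ys,xs=np.nonzero(lab==i)
            P=np.array([at_z(n,(y+r0,x+c0),z) for y,x in zip(ys,xs)])
            w,v=np.linalg.eigh(np.cov(P[:,:2].T)); a=v[:,1]
            print(n,nm,st[i,4],"rc",cen[i][::-1]+[r0,c0],"xy@z",P.mean(0),"minmax",P.min(0)[:2],P.max(0)[:2],"ang",np.degrees(np.arctan(a[1]/a[0])))
    cv2.imwrite(f"pics/{n}_c.png",cv2.resize(c,None,fx=5.5,fy=4.5 if n=='top' else 5.5,interpolation=cv2.INTER_CUBIC))
    # tray deck / bin from depth
    for q in("tilt_tray","bin","lock_knob"):
        L=env.outline_of(n,q)
        if L:
            g=L[0]["region"]; ys,xs=np.nonzero(g&(dep[n]>0))
            P=np.array([at_depth(n,(y,x),dep[n][y,x]) for y,x in zip(ys,xs)])
            rect=cv2.minAreaRect(P[:,:2].astype(np.float32)*1000)
            print(n,q,L[0]["confidence"],len(P),rect,np.percentile(P[:,2],[5,50,95]))
E
```

```text
top red 26 rc [196.3462 268.2308] xy@z [ 0.5808 -0.071   0.088 ] minmax [ 0.5678 -0.0758] [ 0.5902 -0.0675] ang -7.147892125402502
top red 100 rc [233.18 299.33] xy@z [ 0.4801 -0.1565  0.088 ] minmax [ 0.4344 -0.1612] [ 0.5272 -0.1501] ang -1.7767116844476998
top orange 33 rc [183.697  269.4848] xy@z [ 0.6056 -0.0726  0.147 ] minmax [ 0.5913 -0.0793] [ 0.621 -0.066] ang -9.099281911628443Traceback (most recent call last):
  File "<stdin>", line 23, in <module>
  File "h.py", line 8, in at_depth
    def at_depth(n,rc,z): o,d=ray(n,rc); return o+d*z
                              ~~~^^^^^^
  File "h.py", line 6, in ray
    K,T,_=cam(n); d=np.linalg.inv(K)@[rc[1],rc[0],1]; d=np.array([d[0],-d[1],-d[2]])
          ~~~^^^
  File "h.py", line 4, in cam
    c=env.camera_info(n); return np.array(c["camera_matrix"]),np.array(c["world_to_cam"]),c
ValueError: time passes only in moves, steps and waits
```

View pics/top_c.png

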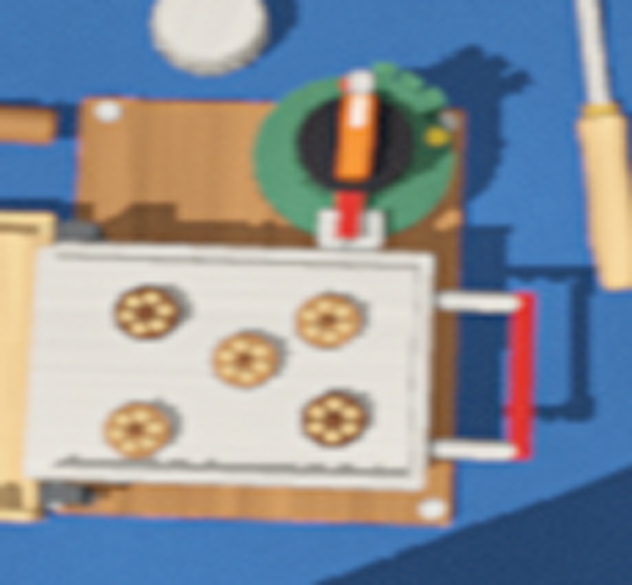

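The top crop shows the knob bar at about row 179, column 269.5, running nearly along world x and turned a few degrees clockwise. The red arm points to the tray tab, and the handle bar is at column 299, rows 216–252. `camera_info` can't be called that often, so I'll cache the calibration.

```bash
sed -i 's/^def cam(n):/import functools\n@functools.cache\ndef cam(n):/' h.py; python3 - <<'E'
from h import *
np.set_printoptions(precision=4,suppress=True)
im={};dep={}
for n in("scene","top"): im[n],dep[n]=env.get_image(n)
c=im["scene"][150:245,195:300]
cv2.imwrite("pics/scene_c2.png",cv2.resize(c,None,fx=6,fy=6,interpolation=cv2.INTER_CUBIC))
print("bar",at_z("top",(179.3,269.5),.147),"skirt",at_z("top",(181.5,269.5),.122))
for n in im:
    for q in("tilt_tray","bin","lock_knob"):
        L=env.outline_of(n,q)
        if L:
            g=L[0]["region"]; ys,xs=np.nonzero(g&(dep[n]>0))
            P=np.array([at_depth(n,(y,x),dep[n][y,x]) for y,x in zip(ys,xs)])
            print(n,q,L[0]["confidence"],len(P),cv2.minAreaRect(P[:,:2].astype(np.float32)*1000),np.percentile(P[:,2],[5,50,95]))
    z=dep[n]; sl=slice(165,200) if n=="top" else slice(180,225); cs=slice(255,285) if n=="top" else slice(215,265)
    Q=np.array([at_depth(n,(r,c),z[r,c]) for r in range(sl.start,sl.stop) for c in range(cs.start,cs.stop) if z[r,c]>0])
    for lo,hi in((.138,.156),(.114,.130)):
        q=Q[(Q[:,2]>lo)&(Q[:,2]<hi)]; print(n,lo,len(q),q.mean(0) if len(q) else 0,q.min(0) if len(q) else 0,q.max(0) if len(q) else 0)
print("tripts",tri(*[env.landmark_of(n,"knob_grip")[0]["centre"] for n in("scene","top")]))
E
```

```text
bar [ 0.6175 -0.0726  0.147 ] skirt [ 0.6162 -0.0733  0.122 ]
scene tilt_tray 0.97 1691 ((448.24261474609375, -36.54060363769531), (260.83135986328125, 299.35894775390625), 83.14462280273438) [0.0801 0.0871 0.1073]
scene bin 0.72 2247 ((466.91900634765625, 167.30279541015625), (257.3499450683594, 190.8740997314453), 4.160141468048096) [0.0016 0.0112 0.059 ]
scene lock_knob 0.82 248 ((578.6427612304688, -63.229705810546875), (54.6766242980957, 166.2423553466797), 79.36410522460938) [0.1145 0.1224 0.148 ]
scene 0.138 58 [ 0.6212 -0.0724  0.1457] [ 0.5941 -0.0796  0.1381] [ 0.6451 -0.0639  0.1519]
scene 0.114 247 [ 0.6323 -0.0792  0.121 ] [ 0.5905 -0.1157  0.1143] [ 0.6705 -0.0428  0.1299]
top tilt_tray 0.86 3708 ((496.33740234375, -32.53718566894531), (258.4719543457031, 167.6119842529297), 89.12630462646484) [0.0801 0.0861 0.1074]
top bin 0.7 4009 ((488.5052490234375, 167.46853637695312), (174.9729766845703, 190.9803009033203), 88.86266326904297) [0.0015 0.0067 0.0593]
top lock_knob 0.78 419 ((620.2721557617188, -73.69336700439453), (58.275909423828125, 67.36024475097656), 57.01266860961914) [0.0998 0.1226 0.1484]
top 0.138 99 [ 0.6156 -0.071   0.1461] [ 0.592  -0.0793  0.1397] [ 0.6409 -0.0635  0.1523]
top 0.114 375 [ 0.6242 -0.0761  0.1217] [ 0.587  -0.1125  0.1143] [ 0.6631 -0.0422  0.129 ]
tripts (array([ 0.6188, -0.0777,  0.1448]), np.float64(0.0021352949403371387))
```

View pics/scene_c2.png

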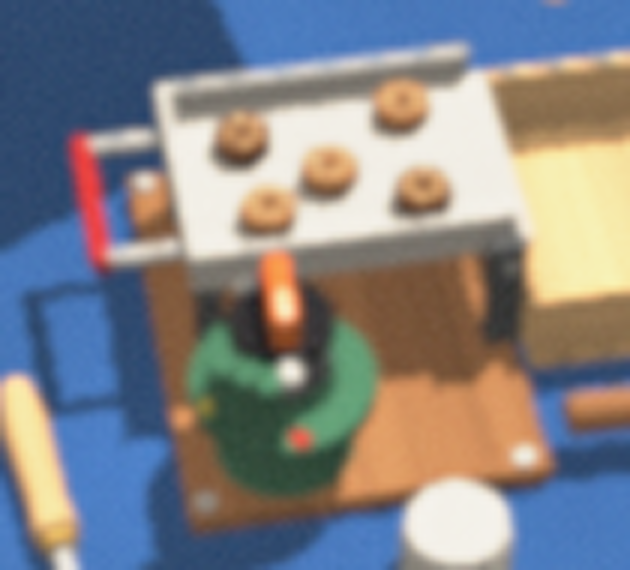

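The knob axis is at about (0.6175, -0.072) with its bar top at z = 0.147. That agrees with the position predicted from the handle at (0.481, -0.157) and a stand yaw of about -1.2°. Now moving over the knob with a half-turned tool, so the wrist has range for the clockwise turn.

>>> jog_arm(series="0.4975 0.439 0 0 0 161 0.45; 0.4975 0.439 0 0 0 161 0.45; 0.4975 0.439 0 0 0 161 0.45; 0.4975 0.439 0 0 0 161 0.45; 0.4975 0.439 0 0 0 161 0.45; 0.4975 0.439 0 0 0 161 0.45; 0.4975 0.439 0 0 0 161 0.45; 0.4975 0.439 0 0 0 161 0.45", squeeze=60)

```text
clock: 2.6
tcp_pos: [0.4214, -0.2448, 0.2316]
ee_rot: [0.753, 0.658, 0.0, 0.0]
force: [0.1, 0.2, 0.1]
width: 0.0385
grip_force: 0.0
```

>>> jog_arm(series="0.196 0.173 0 0 0 93 0.45; 0.196 0.173 0 0 0 93 0.45; 0.196 0.173 0 0 0 93 0.45; 0.196 0.173 0 0 0 93 0.45; 0.196 0.173 0 0 0 93 0.45; 0.196 0.173 0 0 0 93 0.45; 0.196 0.173 0 0 0 93 0.45; 0.196 0.173 0 0 0 93 0.45")

```text
clock: 3.4
tcp_pos: [0.6164, -0.0726, 0.2308]
ee_rot: [0.249, 0.969, -0.0, -0.0]
force: [-0.2, 0.3, -0.5]
width: 0.0385
grip_force: 0.0
```

>>> jog_arm(series="0.001 0.0006 0 0 0 24 0.45; 0.001 0.0006 -0.02 0 0 24 0.45; 0.001 0.0006 -0.05 0 0 24 0.45; 0.001 0.0006 -0.07 0 0 24 0.45; 0.001 0.0006 -0.085 0 0 24 0.45; 0.001 0.0006 -0.095 0 0 24 0.45; 0.001 0.0006 -0.105 0 0 24 0.45; 0.001 0.0006 -0.105 0 0 24 0.45")

```text
clock: 4.2
tcp_pos: [0.6164, -0.0727, 0.1252]
ee_rot: [0.046, 0.999, 0.0, -0.001]
force: [-1.0, -0.3, -0.2]
width: 0.0387
grip_force: 0.0
```

```bash
python3 - <<'E'
from h import *
a,_=env.get_image("top"); b,_=env.get_image("scene")
a=cv2.resize(a[140:240,220:320],(400,400),interpolation=cv2.INTER_CUBIC);b=cv2.resize(b[150:250,195:295],(400,400),interpolation=cv2.INTER_CUBIC)
cv2.imwrite("pics/g1.png",np.hstack([a,b])); s=env.observe(); print(s["tcp_pos"],s["force"],s["q"])
E
```

```text
[ 0.61725283 -0.0728842   0.12669053] [ 0.0357684   0.21273242 -0.49440772] [-2.35097635e-01  5.42633826e-01 -4.62704811e-02  9.81470228e-01
  7.18949932e-06 -1.43128295e-01]
```

View pics/g1.png

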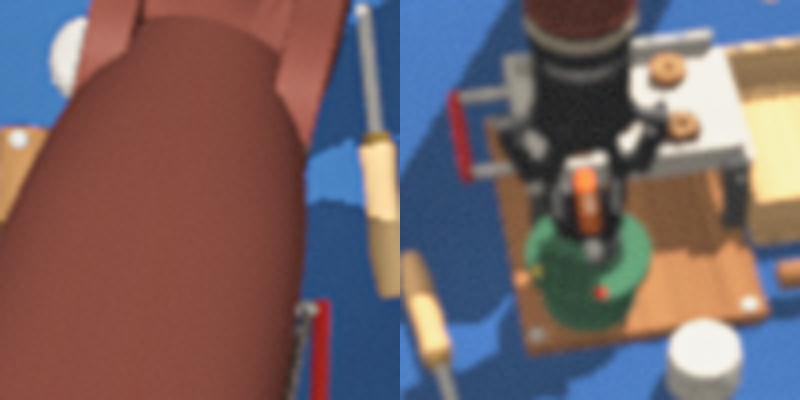

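The scene half of the picture shows the fingers straddling the orange bar at (585,200), with no contact. Closing.

>>> jog_arm(series="0 0 0 0 0 0 0; 0 0 0 0 0 0 0; 0 0 0 0 0 0 0; 0 0 0 0 0 0 0; 0 0 0 0 0 0 0", squeeze=70)

```text
clock: 4.8
tcp_pos: [0.6177, -0.0719, 0.1273]
ee_rot: [0.046, 0.999, 0.001, 0.001]
force: [-0.3, 5.1, 4.9]
width: 0.0123
grip_force: 70.8
```

>>> jog_arm(series="0 0 -0.003 0 0 0 0; 0 0 -0.006 0 0 0 0; 0 0 -0.009 0 0 0 0; 0 0 -0.011 0 0 0 0; 0 0 -0.011 0 0 0 0")

```text
clock: 5.3
tcp_pos: [0.6178, -0.0719, 0.1174]
ee_rot: [0.046, 0.999, 0.001, 0.001]
force: [-2.8, 6.3, 15.0]
width: 0.012
grip_force: 72.2
```

>>> jog_arm(series="0 0 -0.002 0 0 0 0; 0 0 -0.002 0 0 0 0")

```text
clock: 5.5
tcp_pos: [0.618, -0.0719, 0.1172]
ee_rot: [0.045, 0.999, 0.0, 0.002]
force: [-9.7, 6.3, 30.5]
width: 0.0123
grip_force: 74.5
```

The knob is on its stop (force rises to 30 N with no further travel). Turning clockwise.

>>> jog_arm(series="0 0 0 0 0 -6 0; 0 0 0 0 0 -12 0; 0 0 0 0 0 -18 0; 0 0 0 0 0 -24 0; 0 0 0 0 0 -30 0; 0 0 0 0 0 -36 0")

```text
clock: 6.1
tcp_pos: [0.6178, -0.0721, 0.1172]
ee_rot: [0.354, 0.935, 0.001, 0.002]
force: [-9.2, 5.8, 31.0]
width: 0.0126
grip_force: 74.5
```

>>> jog_arm(series="0 0 0 0 0 -6 0; 0 0 0 0 0 -12 0; 0 0 0 0 0 -18 0; 0 0 0 0 0 -24 0; 0 0 0 0 0 -30 0; 0 0 0 0 0 -34 0; 0 0 0 0 0 -34 0")

```text
clock: 6.8
tcp_pos: [0.6176, -0.072, 0.1172]
ee_rot: [0.611, 0.792, 0.001, 0.001]
force: [-11.2, 5.8, 31.2]
width: 0.0126
grip_force: 75.5
```

```bash
python3 -c "
from station import env
s=env.observe(); print(s['ee_rot'],s['wrist_torque'],s['force'],s['q'])"
```

```text
[0.61087684 0.79172412 0.0011385  0.00105349] [1.46026562 2.50971402 0.63499378] [-11.23489133   5.76436117  31.16600104] [-0.2342248   0.54904218 -0.06195855  0.95693969  0.00121156  1.08011404]
```

>>> jog_arm(series="0 0 0 0 0 -4 0; 0 0 0 0 0 -7 0; 0 0 0 0 0 -7 0")

```text
clock: 7.1
tcp_pos: [0.6177, -0.0719, 0.1173]
ee_rot: [0.657, 0.754, 0.001, 0.001]
force: [-10.6, 5.4, 32.1]
width: 0.0123
grip_force: 108.2
```

```bash
python3 -c "
from station import env
s=env.observe(); print(s['ee_rot'],s['wrist_torque'],s['force'],s['q'])"
```

```text
[0.65678325 0.75407767 0.00116733 0.00112551] [1.32989848 2.46603736 2.56053025] [-10.58217695   5.40116646  32.13864185] [-2.33860851e-01  5.49012353e-01 -6.18525905e-02  9.56853887e-01
  1.02310278e-03  1.19923301e+00]
```

Torque jumped to 2.6 N m, so the knob is at its end stop. Raising it while holding the turn, then opening.

>>> jog_arm(series="0 0 0.004 0 0 0 0; 0 0 0.008 0 0 2 0; 0 0 0.012 0 0 2 0; 0 0 0.0135 0 0 2 0; 0 0 0.0135 0 0 2 0")

```text
clock: 7.6
tcp_pos: [0.6173, -0.0719, 0.1274]
ee_rot: [0.644, 0.765, 0.001, -0.0]
force: [-0.5, 5.7, 4.5]
width: 0.0125
grip_force: 92.6
```

>>> jog_arm(series="0 0 0 0 0 0 0.42; 0 0 0 0 0 0 0.42; 0 0 0 0 0 0 0.42; 0 0 0 0 0 0 0.42; 0 0 0.03 0 0 0 0.42; 0 0 0.07 0 0 0 0.42; 0 0 0.1 0 0 0 0.42; 0 0 0.1 0 0 0 0.42", squeeze=30)

```text
clock: 8.4
tcp_pos: [0.6192, -0.0736, 0.2313]
ee_rot: [0.645, 0.764, 0.002, 0.003]
force: [1.5, 0.3, -0.0]
width: 0.0361
grip_force: 0.0
```

>>> jog_arm(series="-0.03 -0.02 0 0 0 10 0.42; -0.06 -0.04 0 0 0 20 0.42; -0.09 -0.06 0 0 0 30 0.42; -0.12 -0.075 0 0 0 40 0.42; -0.1375 -0.0845 0 0 0 50 0.42; -0.1375 -0.0845 0 0 0 60 0.42; -0.1375 -0.0845 0 0 0 79 0.42; -0.1375 -0.0845 0 0 0 79 0.42")

```text
clock: 9.2
tcp_pos: [0.479, -0.1575, 0.2262]
ee_rot: [0.098, 0.995, 0.0, -0.0]
force: [0.4, -0.2, -0.2]
width: 0.0361
grip_force: 0.0
```

```bash
python3 - <<'E'
from h import *
a,_=env.get_image("top"); b,_=env.get_image("scene")
a=cv2.resize(a[140:240,220:320],(400,400),interpolation=cv2.INTER_CUBIC);b=cv2.resize(b[150:250,195:295],(400,400),interpolation=cv2.INTER_CUBIC)
cv2.imwrite("pics/g2.png",np.hstack([a,b])); s=env.observe(); print(s["tcp_pos"],s["ee_rot"],s["force"],s["q"])
E
```

```text
[ 0.47913832 -0.15737252  0.22623283] [ 9.94315228e-02  9.95044329e-01  7.79542634e-05 -3.86020266e-04] [0.41317846 0.05938998 0.42356987] [-4.62324044e-01  2.55197793e-01 -2.15633883e-01  1.10074178e+00
 -1.28176109e-04 -2.63131785e-01]
```

View pics/g2.png

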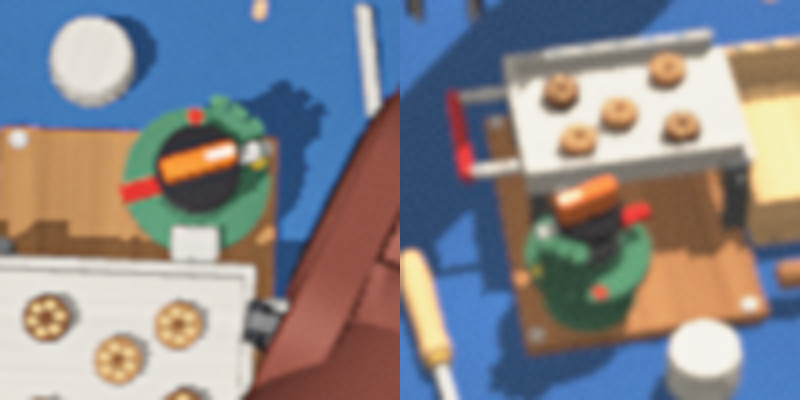

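The lock is open: in the top half of the picture the red arm at (140,190) is clear of the tab at (195,240), and the pointer sits at the yellow mark. Descending onto the handle.

>>> jog_arm(series="0.001 0 0 0 0 8 0.42; 0.001 0 -0.03 0 0 10 0.42; 0.001 0 -0.06 0 0 10 0.42; 0.001 0 -0.09 0 0 10 0.42; 0.001 0 -0.12 0 0 10 0.42; 0.001 0 -0.14 0 0 10 0.42; 0.001 0 -0.157 0 0 10 0.42; 0.001 0 -0.157 0 0 10 0.42")

```text
clock: 10.1
tcp_pos: [0.4787, -0.1565, 0.0676]
ee_rot: [0.015, 1.0, 0.001, -0.002]
force: [-1.1, -0.1, 0.5]
width: 0.0361
grip_force: 0.0
```

>>> jog_arm(series="0 0 0 0 0 0 0; 0 0 0 0 0 0 0; 0 0 0 0 0 0 0; 0 0 0 0 0 0 0; 0 0 0 0 0 0 0", squeeze=35)

```text
clock: 10.6
tcp_pos: [0.4809, -0.1557, 0.0706]
ee_rot: [0.013, 1.0, 0.001, 0.001]
force: [1.6, 8.9, -2.3]
width: 0.0103
grip_force: 34.1
```

>>> jog_arm(series="0 0.0005 0.010 0 0 0 0; 0 0.0016 0.0198 0 0 0 0; 0 0.003 0.0295 0 0 0 0; 0 0.0049 0.0394 0 0 0 0; 0 0.0049 0.0394 0 0 0 0")

```text
clock: 11.1
tcp_pos: [0.481, -0.1506, 0.1107]
ee_rot: [0.013, 1.0, 0.001, 0.001]
force: [2.4, 8.5, -5.3]
width: 0.0107
grip_force: 34.9
```

>>> jog_arm(series="0 0.0049 0.0193 0 0 0 0; 0 0.0116 0.038 0 0 0 0; 0 0.0198 0.0561 0 0 0 0; 0.001 0.0296 0.0734 0 0 0 0; 0.001 0.0409 0.0898 0 0 0 0; 0.001 0.0535 0.1052 0 0 0 0; 0.001 0.0535 0.1052 0 0 0 0")

```text
clock: 11.8
tcp_pos: [0.4823, -0.0975, 0.2168]
ee_rot: [0.013, 1.0, 0.0, 0.002]
force: [0.9, 1.7, -4.0]
width: 0.0106
grip_force: 34.7
```

```bash
python3 - <<'E'
from h import *
a,_=env.get_image("top"); b,_=env.get_image("scene")
a=cv2.resize(a[160:280,140:260],(400,400),interpolation=cv2.INTER_CUBIC);b=cv2.resize(b[120:250,200:330],(400,400),interpolation=cv2.INTER_CUBIC)
cv2.imwrite("pics/g3.png",np.hstack([a,b])); s=env.observe(); print(s["tcp_pos"],s["force"],s["q"])
E
```

```text
[ 0.48218797 -0.09871221  0.21537436] [ 3.18356919  0.54748196 -2.39720503] [-3.50740546e-01  2.36840169e-01 -2.69651888e-01  1.06202157e+00
  2.28779311e-04 -3.24322047e-01]
```

View pics/g3.png

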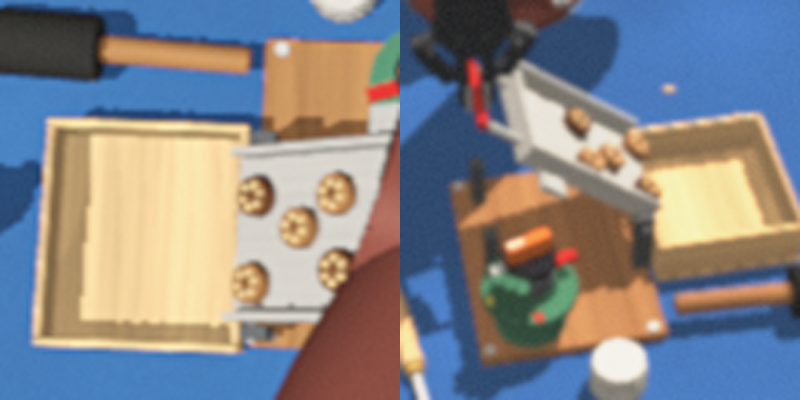

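The tray is tilted about 40°. The rosettes have started to slide, and the handle is well held at (475,95). Going to 55° and holding.

>>> jog_arm(series="0 0.007 0.0075 0 0 0 0; 0 0.014 0.0142 0 0 0 0; 0 0.0215 0.021 0 0 0 0; 0 0.0291 0.0271 0 0 0 0; 0 0.037 0.033 0 0 0 0; 0.001 0.0453 0.0386 0 0 0 0; 0.001 0.0453 0.0386 0 0 0 0; 0.001 0.0453 0.0386 0 0 0 0")

```text
clock: 12.7
tcp_pos: [0.4835, -0.0554, 0.2548]
ee_rot: [0.014, 1.0, -0.002, 0.002]
force: [-0.7, -7.2, 7.9]
width: 0.0104
grip_force: 34.9
```

```bash
python3 - <<'E'
from h import *
a,_=env.get_image("top"); b,_=env.get_image("scene")
a=cv2.resize(a[160:280,140:260],(400,400),interpolation=cv2.INTER_CUBIC);b=cv2.resize(b[120:250,200:330],(400,400),interpolation=cv2.INTER_CUBIC)
cv2.imwrite("pics/g4.png",np.hstack([a,b])); s=env.observe(); print(s["tcp_pos"],s["force"],s["q"])
E
```

```text
[ 0.48351948 -0.05557147  0.25468279] [-0.92210187 -7.42141276  6.97762357] [-0.26248875  0.20214469 -0.20903573  1.15563415 -0.00340127 -0.23437881]
```

View pics/g4.png

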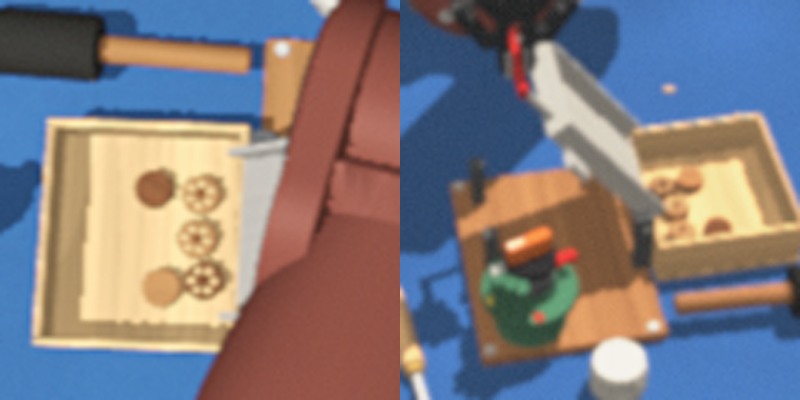

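All five rosettes lie in the bin, at (140–205, 180–290) in the top half of the picture. Lowering along the same arc.

>>> jog_arm(series="0 -0.008 -0.0056 0 0 0 0; 0 -0.0162 -0.0115 0 0 0 0; 0 -0.0313 -0.0244 0 0 0 0; -0.001 -0.0453 -0.0386 0 0 0 0; -0.001 -0.0579 -0.054 0 0 0 0; -0.001 -0.0692 -0.0704 0 0 0 0; -0.001 -0.079 -0.0877 0 0 0 0; -0.002 -0.0872 -0.1058 0 0 0 0")

```text
clock: 13.6
tcp_pos: [0.4809, -0.1413, 0.1469]
ee_rot: [0.014, 1.0, 0.0, 0.001]
force: [6.5, 6.7, -2.7]
width: 0.0105
grip_force: 34.2
```

>>> jog_arm(series="0 -0.0067 -0.0187 0 0 0 0; 0 -0.0116 -0.038 0 0 0 0; 0 -0.0149 -0.0576 0 0 0 0; 0 -0.0159 -0.0675 0 0 0 0; 0 -0.0163 -0.0725 0 0 0 0; 0 -0.0165 -0.0765 0 0 0 0; 0 -0.0165 -0.078 0 0 0 0; 0 -0.0165 -0.078 0 0 0 0")

```text
clock: 14.4
tcp_pos: [0.4819, -0.1558, 0.0727]
ee_rot: [0.013, 1.0, 0.001, 0.002]
force: [-6.6, 15.2, 44.7]
width: 0.0107
grip_force: 41.3
```

The tray rests flat (supporting force present). Unloading, then opening and retreating.

>>> jog_arm(series="0 0 0.002 0 0 0 0; 0 0 0.002 0 0 0 0; 0 0 0.002 0 0 0 0.42; 0 0 0.002 0 0 0 0.42; 0 0 0.002 0 0 0 0.42; 0 0 0.002 0 0 0 0.42; 0 0 0.03 0 0 0 0.42; 0 0 0.06 0 0 0 0.42")

```text
clock: 15.2
tcp_pos: [0.4795, -0.157, 0.129]
ee_rot: [0.013, 1.0, 0.001, -0.001]
force: [1.1, -0.9, 0.4]
width: 0.0359
grip_force: 0.0
```

>>> jog_arm(series="0 0 0.05 0 0 0 0.42; -0.02 -0.04 0.09 0 0 0 0.42; -0.05 -0.08 0.1 0 0 0 0.42; -0.09 -0.11 0.1 0 0 0 0.42; -0.13 -0.14 0.1 0 0 0 0.42; -0.16 -0.17 0.1 0 0 0 0.42; -0.18 -0.2 0.1 0 0 0 0.42; -0.18 -0.2 0.1 0 0 0 0.42")

```text
clock: 16.0
tcp_pos: [0.298, -0.3607, 0.2292]
ee_rot: [0.016, 1.0, -0.001, -0.0]
force: [1.0, -0.1, 0.2]
width: 0.0363
grip_force: 0.0
```

```bash
python3 - <<'E'
from h import *
a,d=env.get_image("top"); b,_=env.get_image("scene")
P=np.array([at_depth("top",(r,c),d[r,c]) for r in range(213,255) for c in range(220,283) if d[r,c]>0])
m=(P[:,2]>.07)&(P[:,2]<.1); P=P[m]
print("deck z vs y slope (rad), mean z:",np.polyfit(P[:,1],P[:,2],1),P[:,2].mean(),len(P))
a=cv2.resize(a[150:290,125:325],(500,350),interpolation=cv2.INTER_CUBIC);b=cv2.resize(b[140:260,170:340],(496,350),interpolation=cv2.INTER_CUBIC)
cv2.imwrite("pics/g5.png",cv2.resize(np.hstack([a,b]),(800,281))); s=env.observe(); print(s["clock"],s["tcp_pos"],s["force"])
E
```

```text
deck z vs y slope (rad), mean z: [-0.0037521   0.08491074] 0.08498852496178246 2499
16.1 [ 0.29985287 -0.35774958  0.22898779] [-0.64169444 -0.14568862  0.28672427]
```

View pics/g5.png

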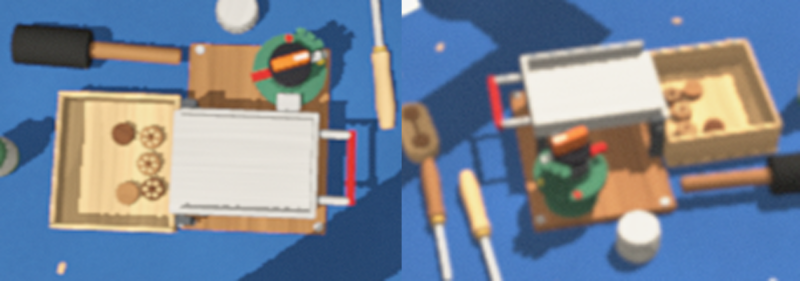

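The tray is flat, with a deck slope of 0.004 rad. All five rosettes are in the bin at (125–152, 130–195), the lock is open, and the arm is clear of everything.

```bash
python3 -c "
from station import env
print(env.sign_off())"
```

```text
the job is handed in; nothing more can be done
None
```

Job handed in at about 16 s on the robot clock, with no verdict shown: the lock is open, all five rosettes are in the bin, the tray is lowered flat and released, and no bystander looked disturbed.

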